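# Unload the sample carrier from a tube furnace

### The job

The bench-top tube furnace is cold: draw the long steel sample carrier out of its horizontal tube, along the tube's own line and through the open fork in front of it, in at least three short pulls, letting go and taking a fresh hold close to the tube after each because the fork stops the fingers. When its tail is clear of the tube, lift it out of the fork and lay it flat on the floor of the white enamel tray, setting it down rather than dropping it. Leave the tweezers in the tray, the three bottles round the furnace and the lidded sample cup as they stand.

Things in the scene. Friction and masses are not known exactly. Their poses are not given: they have to be found in the camera images.
- mouth (a point): Centre of the mouth of the fixed, horizontal furnace tube, 85 mm above the table. x axis: level, straight out of the tube, the way the carrier is drawn; z up. White ceramic tube, 40 mm outer diameter, with a steel flange (52 mm diameter, 8 mm thick) whose flat face is the mouth. The carrier has 2.5 mm play to each side in the bore and 4 mm above.
- furnace: The fixed furnace; origin on the table under a point of the tube's line 50 mm out from the mouth; x axis out of the tube, z up. Its grey housing (112 mm along the tube, 150 mm wide, 152 mm high) begins 62 mm behind the mouth. An aluminium bed rail 12 mm high and 62 mm wide runs under the gap to 14 mm beyond the middle of the fork.
- fork (a point): Steel fork rest fixed on the tube's line, 101 mm out from the mouth: middle of its notch floor, 71 mm above the table (3 mm below the carrier's underside). Axes as the mouth's. 12 mm thick along the line, so the gap from mouth to fork is 95 mm. Notch 26 mm wide, open at the top; horns 17 mm wide each (60 mm over both), tops 117 mm above the table. The carrier passes; fingers that hold it do not.
- carrier_mid (a point): Centre of the sample carrier: loose straight dark-steel bar, 200 mm long, 16 mm wide, 22 mm high, about 0.26 kg, three open pockets in its upper face. Half-way along and half-way up; x axis along the bar toward its outer end, z up. At first it lies in the tube with 35 to 50 mm out of the mouth; it slides easily and stays where it is let go, resting in tube and fork.
- carrier_tip (a point): Middle of the outer end face of the carrier (the end that sticks out of the tube), 100 mm from its centre.
- carrier_tail (a point): Middle of the inner end face of the carrier (deep in the tube at the start), 100 mm from its centre.
- tray_floor (a point): Centre of the floor of the fixed white enamel tray, on its upper face 2 mm above the table. The inside is 266 mm along this point's y axis and 166 mm along its x axis; walls 2 mm thick, rim 24 mm above the table; z up.
- tweezers_mid (a point): Steel tweezers lying loose on the tray floor, 128 mm long along their y axis, 17 mm wide, 9 mm high; this is their centre. They lie roughly along the tray's long side, anywhere across its width; the wider free strip beside them takes the carrier.
- bottle_1: Brown reagent bottle with white screw cap, 48 mm diameter, 101 mm high, loose; origin at the centre of its underside. The three bottles take three places in any order: two beside the gap, about 0.11 m left and right of the carrier's line, one on that line about 0.26 m out from the mouth.
- bottle_2: Brown dropper bottle with a red teat, 42 mm diameter, 120 mm high, loose; origin at the centre of its underside.
- bottle_3: Clear reagent bottle with white screw cap, 52 mm diameter, 106 mm high, loose; origin at the centre of its underside.
- sample_cup: White sample cup with blue lid, 60 mm diameter, 56 mm high, loose, behind the work next to the timer with the red dial (a like cup farther back is not meant); origin at the centre of its underside.
Things that resemble listed ones, but are neither listed nor needed, are in the scene too. Of the things that look like the part that bears carrier_mid, the largest one is meant.

How it is judged:
By the outcome, as a careful person would: the job done as asked, in the order asked, and still so for the second after the job is handed in, with the robot touching nothing.
It also fails if it takes over 48 s, if anything falls off the work surface, if the arm or the gripper's body presses on something with over 40 N, if the wrist force passes 120 N, or if a joint passes its speed limit or range.

### The arm

A 6-joint arm with a two-finger parallel gripper is mounted at the origin on a cart in front of the work surface, level with it; the furniture and walls round the work are solid. World frame = base frame: x ahead of the robot, y to its left, z up, the work surface at z = 0. Lengths are in m, angles in rad, forces in N, time in s.
With the tool pointing down it reaches from about 0.275 to 0.825 m from the base axis. Payload 4.9 kg.
Tool frame: the origin (TCP) lies midway between the tips of the shut fingers; the grasp point (between the pads) lies 19 mm behind it (grip_point_offset is the distance from the TCP to the grasp point, in m); z points along the fingers, y is the line along which they close (so a half turn about z gives the same grasp; the last joint's range is limited). The gripper opens to 85 mm and grips with 20 to 120 N. Pads are 22 mm wide; open, the fingers measure 114 mm over their backs; the gripper's body (76 mm by 85 mm) begins 54 mm behind the grasp point. The pads swing forward as they close: fully open they stand 13 mm farther back than shut.
Start: joints at [1.207, 0.326, -0.193, 1.052, 0, 1.437], TCP at [0.125, 0.536, 0.231] pointing down, gripper open.
Joint ranges: [-2.65, 2.65], [-0.97, 1.79], [-1.3, 1.35], [-1.93, 2.1], [-1.47, 1.37], [-3.14, 3.14]. Speed limits (rad/s): [2.57, 2.57, 3.14, 3.14, 3.14, 3.14].

### API

Orientations are given as a rotation vector (axis times angle).
In Python, from cell import * gives the robot as it stands. Calls block until the motion is done:
- movep(position, orientation): joint-space move of the TCP to a pose.
- move_l(position, velocity=0.15, rot=None, until_force=None): straight line of the TCP; rot=None keeps the orientation; velocity is the mean speed in m/s. With until_force (N) it stops when the force on the tool has changed by that much, and returns True; else False.
- set_joints(angles): joint-space move.
- let_go() and grab(newtons=None): open the fingers fully, or close them until they stop; newtons is the grip in N (None keeps the last).
- sleep(seconds).
- ik(position, orientation): joint angles nearest the present ones, or None.
- get_state(): the state.
- grab_frame(name): name is "side" or "top" or "wrist"; returns a dict with "img" (384x512x3 uint8, red, green, blue), "fx", "fy", "cx", "cy" (pixels), "k1" (the pictures are not rectified: a ray, as slopes to the right and down, at radius r is drawn at 1 + k1 r^2 times it, then the intrinsics apply), "cam_to_world" (4x4, takes a point from camera to world coordinates); the wrist camera has in their place "T_tool_cam" (4x4, takes a point from camera to tool coordinates, whose origin is the TCP and whose axes are the flange's). Camera axes: x right, y down, z forward; pixel columns grow to the right and rows downward; lengths in m; the calibration is good to about 2 mm. A picture is of the moment at which its call begins: read the wrist's pose just before it. There is no depth.
A pose or a line that the arm cannot do raises MotionError and nothing moves.
- sign_off(): hands the job in; it is judged then, once.
Trained networks look in the newest picture that a camera, given by its name, has taken for a name from the list of things; names that differ only in an ending like _2 or _b are one class to them, and where a whole thing is asked for, a point or a joint stands for the part that bears it (a point fixed in the world has none). Each returns a list of dicts, best first, with "score" (0 to 1); they miss things now and then, are a little off and sometimes report something else, mostly with a low value. They report only what shows in the picture. A call takes as long as a camera call. They do not tell look-alikes from the thing itself.
- spot_in(camera, name): "centre" ([column, row] in pixels, amid what is visible of it).
- silhouettes(camera, name): "mask" (384x512 bool, what is visible of it) and "centre" ([column, row] in pixels, amid what is visible of it).
- tip_of(camera, name): "centre" ([column, row] in pixels: a listed point, or the origin of a listed thing).
The state is a dict: "clock": time; "q": joint angles; "joint_velocities": joint speeds; "tau": joint torques, N m; "position": TCP position; "eef_rot": TCP orientation; "contact_force": force on the tool from outside, world axes, zero at the start; "wrist_torque": the same for the moment, N m; "finger_gap": opening from 0.0 (shut) to 1.0 (fully open); "grasp_force": force on a finger pad.
Only numpy, scipy, OpenCV 4.12 (cv2) and the standard library are available. Lean on these libraries where they do the work, as an engineer would, in place of code of your own. Each camera call takes 0.05 s, during which the arm holds its last target. There are 200 camera calls.

## Working session

There is one attempt and no reset: what is moved stays moved. The work goes in short steps, each a Python script; the robot and the scene stay as the last script left them, time stands still between calls to the robot, and variables do not carry over. Pictures are saved under pics/ and viewed, at most 10 in all, crops included, and the job is handed in when it is done.

```bash
mkdir -p pics; ls; cat > h.py <<'E'
from cell import *
import numpy as np, cv2
def shot(cam,fn=None):
    s=get_state(); f=grab_frame(cam)
    if 'cam_to_world' in f: T=np.array(f['cam_to_world'])
    else:
        W=np.eye(4); W[:3,:3]=cv2.Rodrigues(np.array(s['eef_rot'],float))[0]; W[:3,3]=s['position']; T=W@np.array(f['T_tool_cam'])
    f['T']=T
    if fn: cv2.imwrite('pics/'+fn,f['img'][:,:,::-1])
    return f
def ray(f,px):
    d=np.array([(px[0]-f['cx'])/f['fx'],(px[1]-f['cy'])/f['fy']]); u=d.copy()
    for _ in range(20): u=d/(1+f['k1']*(u@u))
    v=f['T'][:3,:3]@np.array([u[0],u[1],1]); return f['T'][:3,3],v/np.linalg.norm(v)
def atz(f,px,z):
    o,v=ray(f,px); return o+v*(z-o[2])/v[2]
def proj(f,p):
    c=np.linalg.inv(f['T'])@np.r_[p,1]; u=c[:2]/c[2]; u=u*(1+f['k1']*(u@u)); return np.array([u[0]*f['fx']+f['cx'],u[1]*f['fy']+f['cy']])
def tri(a,b):
    A=np.zeros((3,3));B=np.zeros(3)
    for o,v in (a,b):
        M=np.eye(3)-np.outer(v,v);A+=M;B+=M@o
    return np.linalg.solve(A,B)
E
python3 - <<'E'
from h import *
np.set_printoptions(precision=4,suppress=True)
F={}
for c in('side','top'):
    F[c]=shot(c,c+'0.png'); print(c,F[c]['T'][:3,3],F[c]['T'][:3,2])
    for n in['mouth','fork','carrier_mid','carrier_tip','furnace','tray_floor','tweezers_mid','bottle_1','bottle_2','bottle_3','sample_cup']:
        zz={'mouth':.085,'fork':.071,'carrier_mid':.085,'carrier_tip':.085,'tray_floor':.002,'tweezers_mid':.006}.get(n,0)
        for d in tip_of(c,n)[:3]: print(c,n,np.round(d['centre'],1),round(d['score'],2),atz(F[c],d['centre'],zz)[:2])
a=np.hstack([cv2.imread('pics/side0.png'),cv2.imread('pics/top0.png')])
E
```

```text
pics
side [-0.4482 -0.2702  0.9519] [ 0.7234  0.2532 -0.6423]
side mouth [206.  184.9] 0.77 [0.509  0.2309]
side fork [238.9 197.6] 0.83 [0.4998 0.1172]
side carrier_mid [142.8 175.1] 0.69 [0.4898 0.4471]
side carrier_mid [110.3 204.2] 0.56 [0.3326 0.4675]
side carrier_tip [ 94.  220.3] 0.62 [0.2567 0.4731]
side carrier_tip [223.6 189.3] 0.61 [0.5066 0.1701]
side carrier_tip [221.  208.3] 0.24 [0.4226 0.144 ]
side furnace [223.2 207.3] 0.64 [0.5147 0.1797]
side furnace [334.6 192.7] 0.29 [ 0.7029 -0.149 ]
side tray_floor [380.9 258.3] 0.91 [ 0.4541 -0.3326]
side tray_floor [191.3 181.8] 0.58 [0.6    0.3345]
side tweezers_mid [378.  255.1] 0.59 [ 0.46   -0.3229]
side bottle_1 [206.  229.9] 0.88 [0.4017 0.1906]
side bottle_1 [286.3 222.7] 0.78 [ 0.511  -0.0343]
side bottle_1 [335.7 192.6] 0.66 [ 0.7046 -0.1524]
side bottle_2 [206.  229.9] 0.88 [0.4017 0.1906]
side bottle_2 [286.3 222.7] 0.78 [ 0.511  -0.0343]
side bottle_2 [335.7 192.6] 0.66 [ 0.7046 -0.1524]
side bottle_3 [206.  229.9] 0.88 [0.4017 0.1906]
side bottle_3 [286.3 222.7] 0.78 [ 0.511  -0.0343]
side bottle_3 [335.7 192.6] 
[... 416 characters left out ...]
0.5314]
top carrier_tip [161.4 176.1] 0.53 [0.6133 0.4646]
top carrier_tip [234.3 205.4] 0.42 [0.4968 0.1809]
top furnace [238.5 206.3] 0.73 [0.502  0.1733]
top tray_floor [367.1 218.8] 0.56 [ 0.4485 -0.3303]
top tweezers_mid [365.4 217.9] 0.44 [ 0.4517 -0.3232]
top bottle_1 [234.4 178.4] 0.72 [0.6148 0.1901]
top bottle_1 [284.4 206.6] 0.47 [ 0.4992 -0.0094]
top bottle_1 [228.  234.7] 0.46 [0.3893 0.2147]
top bottle_2 [234.4 178.4] 0.72 [0.6148 0.1901]
top bottle_2 [284.4 206.6] 0.47 [ 0.4992 -0.0094]
top bottle_2 [228.  234.7] 0.46 [0.3893 0.2147]
top bottle_3 [234.4 178.4] 0.72 [0.6148 0.1901]
top bottle_3 [284.4 206.6] 0.47 [ 0.4992 -0.0094]
top bottle_3 [228.  234.7] 0.46 [0.3893 0.2147]
```

View pics/top0.png

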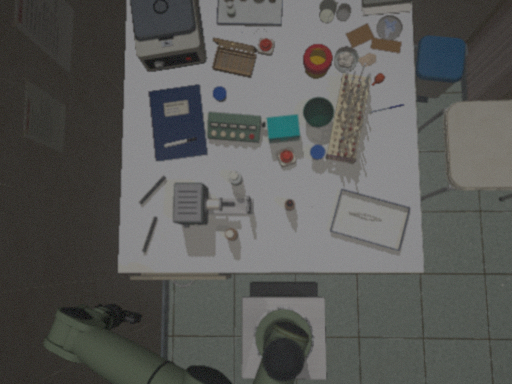

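View pics/side0.png

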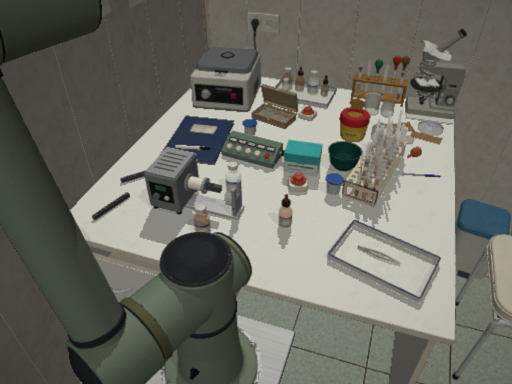

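The top view shows the furnace at (190,203), with its tube running right to the fork at (248,205). Bottles stand at (235,178), (231,234) and (290,204), and the tray is at (370,220).

Candidates for the carrier:
- Dark bar on the table at top (152,189)
- Dark bar on the table at top (150,234)
- Bar sticking out of the tube at top (234,205), side (221,189)

By the description, the one in the tube is meant. I'll check it up close with the wrist camera.

```bash
python3 - <<'E'
from h import *
np.set_printoptions(precision=4,suppress=True)
s=get_state(); print(s['clock'],s['eef_rot'])
f=grab_frame('wrist'); print(np.array(f['T_tool_cam']),f['fx'],f['k1'])
for sg in(1,-1):
    R=np.array([[0,sg,0],[sg,0,0],[0,0,-1.]]); rv=cv2.Rodrigues(R)[0].ravel()
    for p in ([.497,.19,.3],[.497,.215,.066],[.45,-.33,.04]): print(sg,p,ik(p,rv))
E
```

```text
1.2 [-0.3602 -3.1209  0.    ]
[[-0.0004 -0.9619 -0.2734  0.0703]
 [ 1.     -0.0007  0.001   0.0006]
 [-0.0011 -0.2734  0.9619 -0.1419]
 [ 0.      0.      0.      1.    ]] 337.6962795291335 -0.09692361013413917
1 [0.497, 0.19, 0.3] [ 0.2264  0.2565 -0.1122  1.2021  0.      1.7972]
1 [0.497, 0.215, 0.066] [ 0.2719  0.479  -0.4304  0.6613  0.      1.8427]
1 [0.45, -0.33, 0.04] [-0.765   0.5391 -0.4075  0.6242  0.      0.8058]
-1 [0.497, 0.19, 0.3] [ 0.2264  0.2565 -0.1122  1.2021  0.     -1.3444]
-1 [0.497, 0.215, 0.066] [ 0.2719  0.479  -0.4304  0.6613  0.     -1.2988]
-1 [0.45, -0.33, 0.04] [-0.765   0.5391 -0.4075  0.6242  0.     -2.3358]
```

```bash
cat >> h.py <<'E'
def rotd(yaw=0):  # tool down, tool y along world -x turned by yaw; tool x = world -y
    R=np.array([[0,-1,0],[-1,0,0],[0,0,-1.]]); c,s=np.cos(yaw),np.sin(yaw)
    return cv2.Rodrigues(np.array([[c,-s,0],[s,c,0],[0,0,1]])@R)[0].ravel()
E
python3 - <<'E'
from h import *
np.set_printoptions(precision=4,suppress=True)
movep([.497,.16,.25],rotd())
f=shot('wrist','w1.png'); print(f['T'][:3,3])
for n,z in[('mouth',.085),('fork',.071),('carrier_tip',.085),('furnace',0),('bottle_1',0)]:
    for d in tip_of('wrist',n)[:3]: print(n,np.round(d['centre'],1),round(d['score'],2),atz(f,d['centre'],z)[:2])
for d in silhouettes('wrist','carrier_mid')[:2]:
    m=d['mask'].astype(np.uint8); print('sil',d['score'],m.sum(),d['centre'])
    r=cv2.minAreaRect(cv2.findNonZero(m)); print([atz(f,p,.096)[:2] for p in cv2.boxPoints(r)])
print(get_state()['clock'])
E
```

```text
[0.4961 0.0918 0.3918]
mouth [246.7 238.7] 0.67 [0.5022 0.2301]
fork [244.5 134.7] 0.91 [0.504  0.1295]
carrier_tip [245.4 190.1] 0.9 [0.5032 0.1801]
furnace [246.4 170.5] 0.64 [0.5038 0.1803]
bottle_1 [158.5 173.7] 0.81 [0.6094 0.1841]
bottle_1 [336.1 183.1] 0.65 [0.3956 0.1957]
sil 0.8 943 [242.5, 216.4]
[array([0.5124, 0.1749]), array([0.496 , 0.1749]), array([0.496 , 0.2317]), array([0.5132, 0.2317])]
4.0083
```

View pics/w1.png

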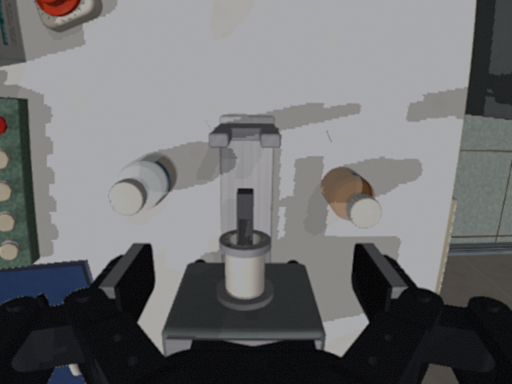

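The wrist picture shows the carrier sticking out of the tube from (245,190) to the mouth at (246,240), with the fork at (245,135). Bottles stand left and right of it. That is the right bar, and about 50 mm of it is out. I'll descend and check once more from nearer.

```bash
python3 - <<'E'
from h import *
np.set_printoptions(precision=4,suppress=True)
move_l([.5035,.21,.15],.25)
f=shot('wrist','w2.png')
for n,z in[('mouth',.085),('fork',.071),('carrier_tip',.085)]:
    for d in tip_of('wrist',n)[:2]: print(n,np.round(d['centre'],1),round(d['score'],2),atz(f,d['centre'],z)[:2])
for d in silhouettes('wrist','carrier_mid')[:1]:
    m=d['mask']; 
    for r in range(*[np.where(m.any(1))[0][k] for k in(0,-1)],12):
        c=np.where(m[r])[0]; print(r,len(c),atz(f,[c.mean(),r],.096)[:2])
g=cv2.cvtColor(f['img'],cv2.COLOR_RGB2GRAY)
print(proj(f,[.5035,.23,.111]),get_state()['clock'],get_state()['contact_force'])
E
```

```text
mouth [250.7 229.2] 0.81 [0.5043 0.2279]
mouth [252.5 139.8] 0.28 [0.5031 0.1688]
fork [253.1  75.2] 0.62 [0.5028 0.1299]
carrier_tip [253.6 154.8] 0.94 [0.5025 0.1781]
carrier_tip [374.8 158.2] 0.6 [0.426 0.18 ]
156 18 [0.5043 0.1769]
168 27 [0.504  0.1841]
180 27 [0.504  0.1915]
192 26 [0.5037 0.199 ]
204 25 [0.5034 0.2066]
216 25 [0.5041 0.2145]
228 25 [0.5041 0.2225]
240 22 [0.5038 0.2307]
[251.8681 249.5556] 4.8583 [ 0.2647 -0.2302  0.805 ]
```

View pics/w2.png

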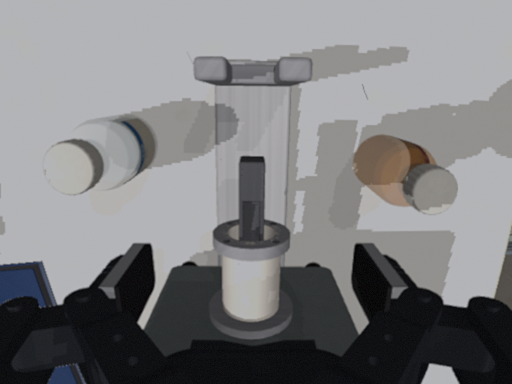

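```bash
python3 - <<'E'
from h import *
np.set_printoptions(precision=3,suppress=True)
x=.5037
print(move_l([x,.2095,.066],.12,until_force=15)); s=get_state(); print(s['position'],s['contact_force'])
grab(60); s=get_state(); print(s['finger_gap'],s['grasp_force'],s['contact_force'],s['wrist_torque'],s['clock'])
move_l([x,.1625,.066],.06); s=get_state(); print(s['contact_force'],s['position'],s['clock'])
let_go(); s=get_state(); print(s['contact_force'],s['clock'])
f=shot('wrist','w3.png')
for n,z in[('mouth',.085),('fork',.071),('carrier_tip',.085)]:
    for d in tip_of('wrist',n)[:2]: print(n,np.round(d['centre'],1),round(d['score'],2),atz(f,d['centre'],z)[:2])
E
```

```text
False
[0.504 0.21  0.067] [ 0.152 -0.254  1.127]
0.1700337335009682 59.39812660217285 [-0.172 -0.226  2.546] [0.007 0.001 0.039] 6.35
[-0.886 -1.719  5.794] [0.504 0.161 0.066] 7.2833
[-0.352  0.194  0.531] 7.9667
fork [252.1 180.2] 0.72 [0.503 0.129]
carrier_tip [252.5 194.9] 0.87 [0.503 0.131]
```

```bash
python3 - <<'E'
from h import *
np.set_printoptions(precision=3,suppress=True)
x=.5037
for i in range(2):
    move_l([x,.2095,.066],.12,until_force=15)
    grab(60); s=get_state(); print(s['finger_gap'],s['grasp_force'],s['contact_force'],s['wrist_torque'])
    move_l([x,.1625,.066],.06,until_force=25); s=get_state(); print(s['contact_force'],s['position'],s['clock'])
    let_go()
f=shot('wrist','w4.png'); print(get_state()['clock'])
for n,z in[('mouth',.085),('fork',.071),('carrier_tip',.085),('carrier_tail',.085)]:
    for d in tip_of('wrist',n)[:2]: print(n,np.round(d['centre'],1),round(d['score'],2),atz(f,d['centre'],z)[:2])
E
```

```text
0.17337088503728404 59.5043671131134 [-0.447 -1.899  1.367] [-0.243  0.099 -0.04 ]
[ 0.318 -1.918  1.572] [0.504 0.162 0.066] 10.2833
0.17365235709502158 58.42222452163696 [-0.023 -1.807  1.773] [-0.145  0.062 -0.103]
[ 0.407 -0.027 -2.389] [0.504 0.163 0.066] 13.0833
13.8167
```

View pics/w4.png

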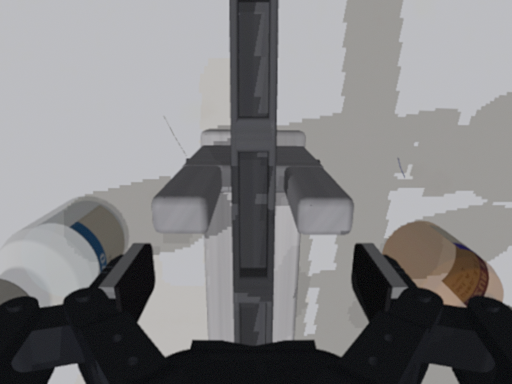

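The view shows the bar running through the fork notch at (253,170), centred between the horns, with both side bottles standing. The tail should be about 8 mm inside the tube. The fourth hold takes it clear, then it lifts.

```bash
python3 - <<'E'
from h import *
np.set_printoptions(precision=3,suppress=True)
x=.5037
move_l([x,.187,.066],.12,until_force=15)
grab(110); s=get_state(); print(s['finger_gap'],s['grasp_force'],s['contact_force'],s['wrist_torque'])
move_l([x,.166,.066],.06,until_force=25); s=get_state(); print(s['contact_force'],s['position'],s['clock'])
f=shot('side')
for d in tip_of('side','carrier_tip')[:2]: print('tip',d['centre'],d['score'],atz(f,d['centre'],.085))
for d in tip_of('side','mouth')[:1]: print('mouth',d['centre'],d['score'],atz(f,d['centre'],.085))
print('expected tip,tail px',proj(f,[x,.0165,.085]),proj(f,[x,.2165,.085]))
print(move_l([x,.166,.09],.08,until_force=25)); s=get_state(); print(s['contact_force'],s['wrist_torque'],s['grasp_force'],s['clock'])
f=shot('side'); im=f['img'][100:280,120:340,::-1]
cv2.imwrite('pics/s5.png',cv2.resize(im,None,fx=3,fy=3,interpolation=cv2.INTER_CUBIC))
E
```

```text
0.16790711634238734 107.30989694595337 [ 0.23  -1.396  3.996] [-0.223  0.179 -0.139]
[ 0.34  -1.235 -1.609] [0.503 0.165 0.066] 15.525
tip [276.7, 204.0] 0.78 [ 0.493 -0.006  0.085]
mouth [205.8, 186.7] 0.67 [0.501 0.228 0.085]
expected tip,tail px [270.486 200.235] [209.515 186.837]
False
[-0.347 -0.4   -2.633] [0.157 0.038 0.011] 107.25496172904968 16.125
```

View pics/s5.png

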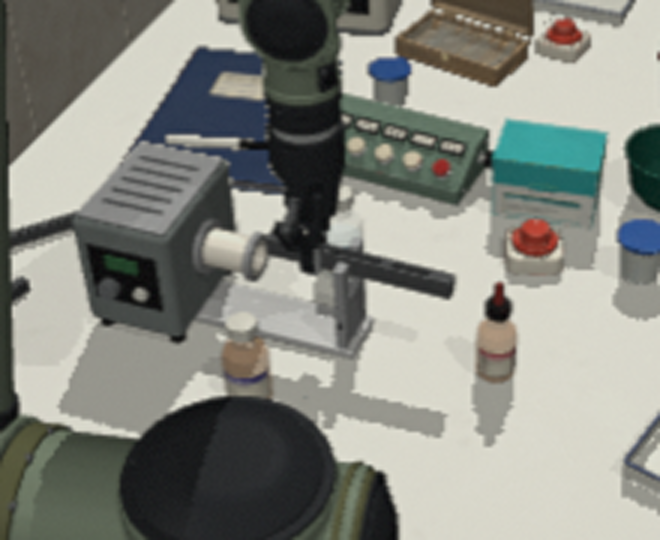

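Side crop: the bar is level and held in the fingers, and its tail at (268,250) is outside the flange. Its tip at (450,285) is short of the dropper bottle at (497,340). The wrist carries 2.6 N, which matches its weight. Next I lift it and carry it over to look at the tray.

```bash
python3 - <<'E'
from h import *
np.set_printoptions(precision=4,suppress=True)
move_l([.5037,.166,.2],.15)
move_l([.40,-.1,.27],.3); move_l([.38,-.37,.27],.3)
f=shot('wrist','w6.png'); s=get_state();print(s['clock'],s['grasp_force'],s['contact_force'])
for n,z in[('tray_floor',.002),('tweezers_mid',.006),('carrier_tip',.29),('carrier_mid',.29),('carrier_tail',.29)]:
    for d in tip_of('wrist',n)[:2]: print(n,np.round(d['centre'],1),round(d['score'],2),atz(f,d['centre'],z)[:2])
for n,z in[('tray_floor',.024),('tweezers_mid',.007)]:
    for d in silhouettes('wrist',n)[:1]:
        r=cv2.minAreaRect(cv2.findNonZero(d['mask'].astype(np.uint8))); b=np.array([atz(f,p,z)[:2] for p in cv2.boxPoints(r)])
        print(n,d['score'],d['mask'].sum(),cv2.boxPoints(r).round(),b,b.mean(0),np.linalg.norm(b[1]-b[0]),np.linalg.norm(b[2]-b[1]))
E
```

```text
19.2917 107.30753660202026 [ 0.3989  0.4759 -3.9939]
tray_floor [196.2 176.6] 0.67 [ 0.4501 -0.3359]
tweezers_mid [186.  189.4] 0.67 [ 0.463  -0.3203]
carrier_mid [251.4 148.2] 0.63 [ 0.3801 -0.4175]
tray_floor 0.71 22785 [[ 89. 253.]
 [151.  41.]
 [302.  85.]
 [240. 298.]] [[ 0.5926 -0.2387]
 [ 0.4908 -0.4931]
 [ 0.3255 -0.4456]
 [ 0.3966 -0.1761]] [ 0.4514 -0.3384] 0.2740528159344819 0.1719849245590761
tweezers_mid 0.89 67 [[176. 234.]
 [182. 167.]
 [186. 167.]
 [181. 234.]] [[ 0.4791 -0.2604]
 [ 0.4665 -0.3497]
 [ 0.461  -0.3492]
 [ 0.4733 -0.26  ]] [ 0.47   -0.3048] 0.09013948712796917 0.005472600525878626
```

View pics/w6.png

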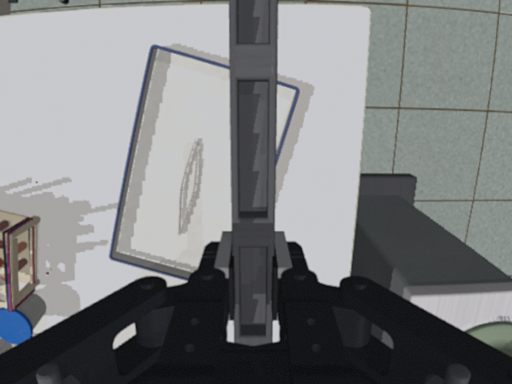

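Wrist view: the bar is held level, running up from its tail at about (252,342). Three tray rim corners show, at (154,46), (298,90) and (112,257). The tweezers lie from (199,140) to (181,234), left of the tray's middle, so the wider strip is on the right, the robot's side.

```bash
python3 - <<'E'
from h import *
np.set_printoptions(precision=4,suppress=True)
f=shot('wrist'); print(get_state()['position'])
A,B,C=[atz(f,p,.024)[:2] for p in((154,46),(298,90),(112,257))]
ey=C-A; ex=B-A; c=(B+C)/2
print(A,B,C,'len',np.linalg.norm(ey),np.linalg.norm(ex),'centre',c)
u=ey/np.linalg.norm(ey); v=np.array([u[1],-u[0]]); print('long dir',u,'yaw',np.arctan2(-u[0],u[1]),'perp x-',v, 'ex dir',ex/np.linalg.norm(ex))
for p in((199,140),(181,234),(190,188),(204,165),(178,205)):
    w=atz(f,p,.006)[:2]-c; print(p,w+c,'along',w@u,'across',w@v)
E
```

```text
[ 0.3801 -0.3697  0.2702]
[ 0.4875 -0.4903] [ 0.3293 -0.4425] [ 0.5622 -0.2361] len 0.2648946375742765 0.16535038881651629 centre [ 0.4457 -0.3393]
long dir [0.2817 0.9595] yaw -0.2855937031503172 perp x- [ 0.9595 -0.2817] ex dir [-0.9573  0.2891]
(199, 140) [ 0.4444 -0.3842] along -0.04342923313980998 across 0.011410053094920531
(181, 234) [ 0.4734 -0.2616] along 0.082375995374179 across 0.004683765055134013
(190, 188) [ 0.4582 -0.3241] along 0.018147439512015848 across 0.007728415295477561
(204, 165) [ 0.4395 -0.3534] along -0.015297094672750967 across -0.0019968953762478426
(178, 205) [ 0.4748 -0.3016] along 0.04439570022314758 across 0.017280350101756527
```

Problem: the fingertips reach about 7 mm below the bar's underside, so it can't be set on the floor with this hold. The strip is also narrower than the open gripper. I'll rest the bar across the tray's rim, take a higher hold at its middle, then set it down in the strip.

```bash
cat >> h.py <<'E'
TC=np.array([.448,-.3375]); U=np.array([.2817,.9595]); V=np.array([.9595,-.2817])
E
python3 - <<'E'
from h import *
np.set_printoptions(precision=3,suppress=True)
for yaw,sg in((1.285,1),(-1.856,-1)):
    for d,z in((-.0478,.016),(0,.032)):
        p=TC+sg*V*d; print(yaw,p,ik([*p,z],rotd(yaw)))
print(ik([*(TC-.031*V),.012],rotd(-.2856)), get_state()['q'])
E
```

```text
1.285 [ 0.402 -0.324] [-0.821  0.517 -0.538  0.516  0.     2.606]
1.285 [ 0.448 -0.338] [-0.777  0.555 -0.406  0.611  0.     2.65 ]
-1.856 [ 0.494 -0.351] [-0.74   0.641 -0.289  0.641 -0.    -0.454]
-1.856 [ 0.448 -0.338] [-0.777  0.555 -0.406  0.611 -0.    -0.492]
[-0.805  0.544 -0.499  0.527  0.    -2.09 ] [-0.911  0.266 -0.175  1.129  0.    -2.482]
```

```bash
python3 - <<'E'
from h import *
np.set_printoptions(precision=3,suppress=True)
y=-1.856; p=TC+.0478*V
movep([*p,.2],rotd(y)); move_l([*p,.04],.15)
print(move_l([*p,.012],.03,until_force=5)); s=get_state(); print(s['position'],s['contact_force'],s['wrist_torque'],s['clock'])
f=shot('wrist','w7.png')
for d in tip_of('wrist','carrier_mid')[:2]: print(d,atz(f,d['centre'],.035))
E
```

```text
True
[ 0.494 -0.351  0.017] [ 1.949 -0.152  5.218] [ 0.269  0.694 -0.095] 23.4083
{'centre': [250.1, 146.7], 'score': 0.83} [ 0.444 -0.337  0.035]
```

View pics/w7.png

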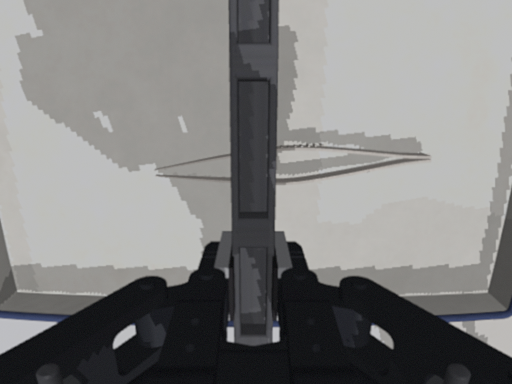

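Wrist view: the bar rests on the near rim (row ~315). The tweezers run under it from (155,172) to (430,157) and are untouched. Contact came at the expected height, so I regrasp higher at the middle.

```bash
python3 - <<'E'
from h import *
np.set_printoptions(precision=4,suppress=True)
f=shot('wrist')
for p in((155,172),(430,157),(285,146),(285,182)):
    w=atz(f,p,.007)[:2]-TC; print('tw',w@U,w@V)
for p in((100,322),(400,325)):
    w=atz(f,p,.024)[:2]-TC; print('rim outer',w@U,w@V)
let_go(); s=get_state(); print(s['contact_force'])
move_l([*(TC+.0478*V),.032],.1); move_l([*TC,.032],.12,until_force=12)
f=shot('wrist')
for d in tip_of('wrist','carrier_mid')[:2]: print('mid',d['score'],(atz(f,d['centre'],.035)[:2]-TC)@np.c_[U,V])
for n in('carrier_tip','carrier_tail'):
  for d in tip_of('wrist',n)[:1]: print(n,d['score'],(atz(f,d['centre'],.035)[:2]-TC)@np.c_[U,V])
grab(80); s=get_state(); print(s['finger_gap'],s['grasp_force'],s['contact_force'],s['wrist_torque'])
move_l([s['position'][0],s['position'][1],.1],.1); s=get_state(); print(s['grasp_force'],s['contact_force'],s['wrist_torque'],s['clock'])
E
```

```text
tw -0.04473188710936611 0.01217432896753213
tw 0.0836974015298986 0.004837321609214489
tw 0.01523380209475002 0.00020328768017678994
tw 0.01564780120285849 0.01701654040906103
rim outer -0.07379598222540315 0.08290038856930662
rim outer 0.0725992329481443 0.08467359785601564
[ 0.0557 -0.6432 -0.1821]
mid 0.62 [ 0.     -0.0037]
carrier_tip 0.66 [ 0.0014 -0.1024]
0.15980874994180339 79.95313882827759 [-0.6519  1.488   2.7024] [ 0.1804  0.0679 -0.0186]
79.30379748344421 [-0.6451 -0.159  -3.638 ] [ 0.0555 -0.0193 -0.0209] 26.7833
```

```bash
python3 - <<'E'
from h import *
np.set_printoptions(precision=4,suppress=True)
y=-.2856; p=TC-.031*V
movep([*p,.12],rotd(y)); move_l([*p,.03],.15)
f=shot('wrist','w8.png')
print(move_l([*p,.006],.025,until_force=5)); s=get_state(); print(s['position'],s['contact_force'],s['wrist_torque'],s['clock'])
E
```

```text
True
[ 0.4182 -0.3286  0.0121] [-0.2152  0.5354  4.9471] [ 0.0077  0.0538 -0.0296] 29.7083
```

View pics/w8.png

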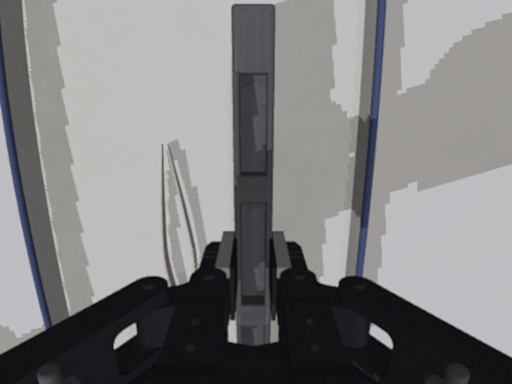

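The bar hangs centred at column 253, between the tweezers at (180,200) and the right wall (column ~370). It has now made floor contact, so I release and retreat straight up.

```bash
python3 - <<'E'
from h import *
np.set_printoptions(precision=4,suppress=True)
let_go(); s=get_state(); print(s['position'],s['contact_force'],s['clock'])
p=s['position']; move_l([p[0],p[1],.2],.2); move_l([p[0],p[1]-.03,.27],.2)
f=shot('wrist'); g=shot('side')
cv2.imwrite('pics/end.png',np.vstack([f['img'],np.zeros((0,512,3),np.uint8)])[:,:,::-1])
a=f['img']; b=cv2.resize(g['img'][120:312,130:450],(427,256))
o=np.zeros((384,800,3),np.uint8); o[:,:373]=cv2.resize(a,(373,280)) .__class__((384,373,3),np.uint8)*0; o[:280,:373]=cv2.resize(a,(373,280)); o[:256,373:]=b
cv2.imwrite('pics/end.png',o[:,:,::-1])
for n,z in(('carrier_mid',.013),('carrier_tip',.013),('carrier_tail',.013),('tweezers_mid',.006)):
    for d in tip_of('wrist',n)[:1]: print(n,d['score'],(atz(f,d['centre'],z)[:2]-TC)@np.c_[U,V])
print(get_state()['clock'])
E
```

```text
[ 0.4173 -0.3278  0.0114] [-0.6896 -0.5467 -0.0664] 30.4
carrier_mid 0.96 [-0.0017 -0.0284]
carrier_tip 0.76 [-0.1039 -0.0293]
carrier_tail 0.58 [ 0.102  -0.0292]
tweezers_mid 0.67 [0.0186 0.0081]
32.325
```

View pics/end.png

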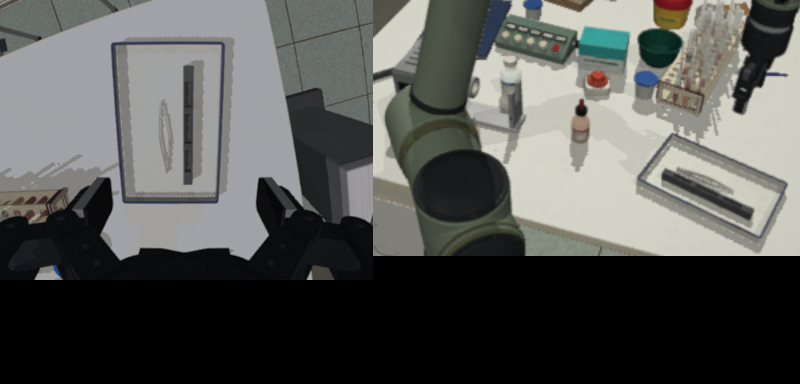

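The final picture shows the carrier flat on the tray floor at (188,125), with the tweezers beside it at (166,135) where they were. The dropper and clear bottles and the cup are standing; the arm hides the brown capped bottle in this view. The gripper is clear of everything, so I hand in.

```bash
python3 -c "
from cell import *
print(sign_off())"
```

```text
the job is handed in; nothing more can be done
None
```

The carrier came out in four short pulls and lies flat on the tray floor beside the undisturbed tweezers; on the way it rested across the tray rim for a higher hold, the last pull was held mid-gap rather than at the tube, and the brown capped bottle was hidden by the arm in the last picture; handed in at about 32 s of 48 s.

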